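Load the coolant sample cell into the light meter and clamp it square to the beam

TASK

Put the sealed sample cell into the open bay of the bench light meter, standing on the deck with its two clear faces across the light path (looking at the lamp and the detector), and let go of it. Then push the clamp slide up by its handle until the sprung jaw holds the cell firmly flat against the stop, without forcing the spring to its end. Nothing may be jammed, tipped or knocked, the bystanders included.

Things in the scene. Friction and masses are not known exactly. Their poses are not given: they have to be found in the camera images.
- cell_mid (a point): Centre of the loose sample cell, 40 mm above its foot. Metal body 30 x 30 mm in plan, 50 mm tall, about 0.15 kg; on top a black grip tab 28 long (x), 10 thick (y), 30 mm tall. z up; its clear glass faces look to +x and -x, plain metal faces to +y and -y, so the tab runs from clear face to clear face. Half a turn makes no difference. Starts upright on the bench. Grip it by the tab.
- bay (a point): Loading spot of the fixed light meter, on its deck 30 mm above the bench: set the centre of the cell's foot here. z up, x along the light path, y from stop to clamp. Two cheeks with rounded rims stand at x = +-16.5 mm, 22 mm above the deck; the cell goes between them from above, 1.5 mm to spare each side. Along y at least 4 mm are free on each side of the cell.
- meter: The fixed light meter, grey deck 170 (x) x 270 (y) x 30 mm; origin at the centre of its underside, axes as bay. Lamp and detector blocks stand on the deck at +x and -x, tops 76 mm above the bench, beam 28 mm above the deck. On the bay's -y side is a flat steel stop, 34 mm above the deck, locked with its face anywhere 19 to 33 mm from bay (not measured: feel for it).
- clamp_push (a point): Centre of the push face of the clamp's handle, the +y side of an upright aluminium plate 44 wide (x) and 10 mm thick (y). The point is 78 mm above the bench, the plate's top 92 mm; the deck behind it (30 mm above the bench) is clear for 50 mm. Axes as bay; push towards -y. It moves with the slide.
- clamp (a joint): Travel of the clamp slide, m: 0 fully back, grows towards the stop, at most 0.042; starts at 0 to 0.006. About 9 N of friction; it stays where it is left. At 0 its jaw's face is 25 mm from bay along +y.
- jaw_rest (a point): Where the centre of the front (-y) face of the clamp's sprung jaw (26 x 26 mm) stands while nothing presses it, 54 mm ahead of the handle's push face; moves with the slide. Pressed on the cell the jaw gives up to 3 mm, its force rising from 1 to 8.5 N (2.5 N per mm), then it is solid. A good clamping force is 4 to 5 N: the push is then about that much above free sliding.
- jar: Bystander: small glass jar with a black lid, 56 mm across, 90 mm tall, loose; origin at the centre of its underside.
- block: Bystander: machined steel block with two holes, 60 x 90 x 50 mm, loose; origin at the centre of its underside.
- mallet: Bystander: hammer lying on the bench; origin near its middle.
There are look-alikes about, which are no part of the job. Of the things shaped like the part that bears cell_mid, the aluminium one is meant.

How it is judged:
By the outcome, as a careful person would: the job done as asked, in the order asked, and still so for the second after the job is handed in, with the robot touching nothing.
It also fails if it takes over 72 s, if anything falls off the work surface, if the arm or the gripper's body presses on something with over 40 N, if the wrist force passes 120 N, or if a joint passes its speed limit or range.

ROBOT

A 6-joint arm with a two-finger parallel gripper is mounted at the origin on the work surface. World frame = base frame: x ahead of the robot, y to its left, z up, the work surface at z = 0. Lengths are in m, angles in rad, forces in N, time in s.
With the tool pointing down it reaches from about 0.275 to 0.725 m from the base axis. Payload 5.6 kg.
Tool frame: the origin (TCP) lies on the centre line of the jaws, within the pads' length; the fingertips stand 8 mm ahead of it and the grasp point (between the pads) lies 11 mm behind it; z points along the fingers, x is the direction in which the jaws open and shut, and the axes are right-handed (so a half turn about z gives the same grasp; the last joint's range is limited). The gripper opens to 85 mm and grips with 20 to 120 N. Pads are 22 mm wide; open, the fingers measure 114 mm over their backs; the gripper's body (76 mm by 85 mm) begins 54 mm behind the grasp point. The pads swing forward as they close: fully open they stand 13 mm farther back than shut.
Start: joints at [1.467, 0.255, 0.108, 0, -1.424, -0.285], TCP at [0.208, 0.509, 0.239] pointing down, gripper open.
Joint ranges: [-2.95, 2.95], [-1.21, 1.97], [-1.09, 1.5], [-2.87, 1.71], [-2.94, -0.07], [-3.05, 3.05]. Speed limits (rad/s): [2.57, 2.57, 3.14, 3.14, 3.14, 3.14].

INTERFACE

Orientations are given as [roll, pitch, yaw] about the fixed x, y, z axes, in that order (R = Rz(yaw) Ry(pitch) Rx(roll)).
In Python, from plant import sense, grab_frame, hand_in gives the robot as it stands.
- The arm moves only by the tool arm_command, never from a script. Its argument "targets" is a list of rows, each a list of 3 entries, a list of its own where there are three numbers: the opening, from 0 (shut) to 1 (fully open), then the shift along the tool's x, y, z in units of 0.05 m (1.0 is 0.05 m), then the turn, a rotation vector about the tool's x, y, z in units of 180 degrees (1.0 is 180 degrees). A call has 1 to 20 rows; each row shifts and turns the commanded pose from where the row before left it, along the tool's axes as they then stand; what a row does not reach is not made up. A row lasts 1/10 s, in which the tool goes at most 50 mm and 8.59 degrees, less where a joint would pass 70% of its speed; a pose out of reach is approached as far as the arm can. A call with a number of a shift or a turn outside -1 to 1 is refused whole. A call with a gripper value outside its range is refused whole. The fingers move at their own pace and stop on an object; "grip_force" is the grip in N (left out, the last holds). Time passes only in rows, so rows that do not move let the fingers close. It gives the time, the measured TCP pose, the force and the opening at its end, in the units of the state.
- sense(): the state, without advancing time (a new reading comes with each control period).
- grab_frame(name): name is "side" or "top"; returns a dict with "img" (480x640x3 uint8, blue, green, red), "fx", "fy", "cx", "cy" (pixels), "world_from_camera" (4x4, takes a point from camera to world coordinates). Camera axes: x right, y down, z forward; pixel columns grow to the right and rows downward; lengths in m; the calibration is good to about 2 mm. A picture is of the moment at which its call begins. There is no depth.
- hand_in(): hands the job in, once; it reports no verdict.
The state is a dict: "clock": time; "qpos": joint angles; "dq": joint speeds; "tau": joint torques, N m; "position": TCP position; "tcp_rot": TCP orientation; "wrist_force": force on the tool from outside, world axes, zero at the start; "moment": the same for the moment, N m; "width": opening from 0.0 (shut) to 1.0 (fully open).
Only numpy, scipy, OpenCV 4.12 (cv2) and the standard library are available. Lean on these libraries where they do the work, as an engineer would, in place of code of your own. Each camera call takes 0.05 s, during which the arm holds its last target. There are 200 camera calls.

## Working session

There is one attempt and no reset: what is moved stays moved. The work goes in short steps, Python scripts to look and compute and a tool call to move; the robot and the scene stay as the last step left them, time stands still between calls to the robot, and variables do not carry over. Pictures are saved under pics/ and viewed, about 8 in all and at most 12, crops included, and the job is handed in when it is done.

Besides the shell and the picture viewer there is one more tool, called after ">>>" by a JSON object that holds its "api" and its "payload". arm_command: Moves the arm, as the interface text tells. Its arguments: {"type":"object","properties":{"targets":{"type":"array","items":{"type":"array"}},"grip_force":{"type":"number"}},"required":["targets"]}

```bash
ls; mkdir -p pics
cat > h.py <<'E'
import numpy as np, cv2
from plant import sense, grab_frame, hand_in
def ray(f,u,v):
    T=np.array(f["world_from_camera"]); d=T[:3,:3]@np.array([(u-f["cx"])/f["fx"],(v-f["cy"])/f["fy"],1.])
    return T[:3,3],d
def at_z(f,u,v,z):
    o,d=ray(f,u,v); return o+d*(z-o[2])/d[2]
def proj(f,p):
    T=np.array(f["world_from_camera"]); c=T[:3,:3].T@(np.array(p)-T[:3,3])
    return f["fx"]*c[0]/c[2]+f["cx"],f["fy"]*c[1]/c[2]+f["cy"]
def tri(f,uv,g,uv2):
    o,d=ray(f,*uv);p,e=ray(g,*uv2);s=np.linalg.lstsq(np.c_[d,-e],p-o,rcond=None)[0]
    a=o+d*s[0];b=p+e*s[1];return (a+b)/2,np.linalg.norm(a-b)
E
python3 - <<'E'
from h import *
import pickle
for n in("top","side"):
    f=grab_frame(n);cv2.imwrite(f"pics/{n}0.png",f["img"]);pickle.dump(f,open(f"{n}0.pkl","wb"))
    print(n,f["fx"],f["cx"],f["cy"],np.round(f["world_from_camera"],3).tolist())
print(sense())
E
```

```text
pics
top 492.32545112269577 322.5963517666855 242.59567122845442 [[-0.005, -0.997, 0.076, 0.409], [-1.0, 0.007, 0.022, 0.01], [-0.022, -0.076, -0.997, 1.328], [0.0, 0.0, 0.0, 1.0]]
side 624.7792444123072 323.36416308005084 241.60743281659197 [[-0.973, -0.152, 0.176, 0.234], [-0.232, 0.67, -0.705, 0.982], [-0.011, -0.727, -0.687, 1.005], [0.0, 0.0, 0.0, 1.0]]
{'clock': 0.1, 'qpos': array([ 1.46661370e+00,  2.55653925e-01,  1.07146912e-01, -4.30618127e-04,
       -1.42389552e+00, -2.84580046e-01]), 'dq': array([ 0.00042376, -0.00157654,  0.00368722,  0.00159154,  0.00090278,
        0.00075352]), 'tau': array([-1.70160394e-03, -3.87605560e+01,  2.38473755e+01,  5.37778616e+00,
       -3.77423043e-03, -3.49020780e-06]), 'position': array([0.20826805, 0.50858239, 0.23850795]), 'tcp_rot': array([-3.14155045e+00, -1.66118619e-03, -1.95962240e+00]), 'wrist_force': array([-0.07645572, -0.01413096,  0.17572343]), 'moment': array([0.00119132, 0.01001246, 0.00673848]), 'width': 0.9986407594405249}
```

View pics/top0.png

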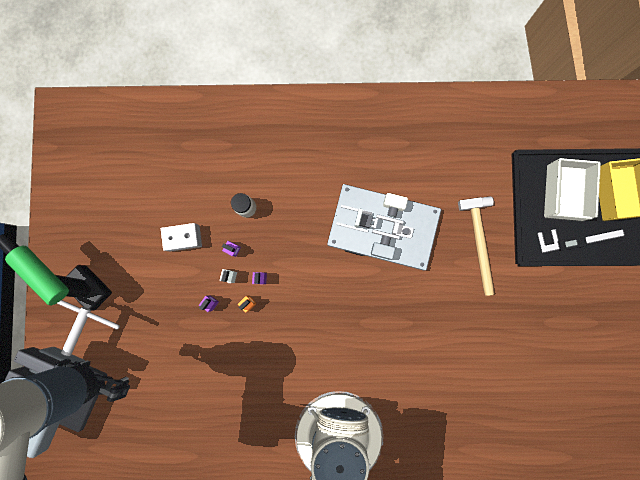

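View pics/side0.png

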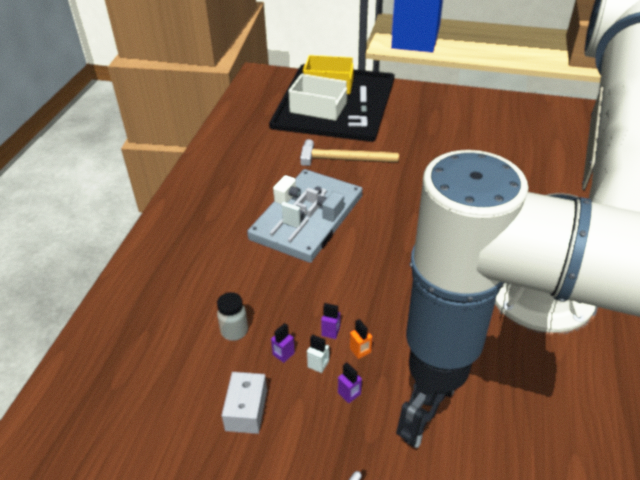

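Top view: candidates are purple cells at (231,248), (260,278) and (208,303), an orange one at (247,304), and an aluminium/white one at (229,276), which is at (318,355) in the side view. I choose the aluminium one. The meter is at top (385,227), jar at (243,205), block at (181,237) and mallet at (480,245). Next is a close crop.

Run:
```python
from h import *
t=cv2.imread("pics/top0.png");s=cv2.imread("pics/side0.png")
def c(i,u,v,w,h,k): return cv2.resize(i[v:v+h,u:u+w],(w*k,h*k),interpolation=cv2.INTER_CUBIC)
a=c(t,190,235,80,60,5);b=c(s,265,295,80,60,5)
d=c(t,325,175,120,100,3);e=c(s,245,165,120,100,3)
m=np.zeros((600,800,3),np.uint8);m[:300,:400]=a;m[:300,400:]=b;m[300:,:360]=d;m[300:,400:760]=e
cv2.imwrite("pics/crop1.png",m)
```

```text
(no output)
```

View pics/crop1.png

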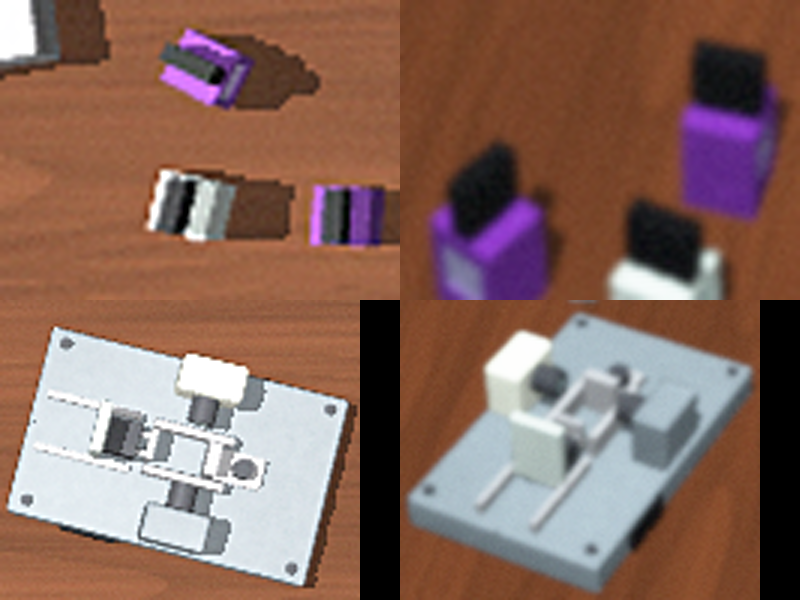

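Crop 1 confirms that the white/aluminium cell is at about (229,276), with the tab running roughly along world x. The meter's handle is to the left and the stop to the right. I'll fit the deck outline, then view rectified images.

```bash
cat >> h.py <<'E'
from scipy.optimize import least_squares
import pickle
from scipy.ndimage import map_coordinates
def load(k=0): return pickle.load(open(f"top{k}.pkl","rb")),pickle.load(open(f"side{k}.pkl","rb"))
def loc(p,q):  # pose (x,y,yaw), local 3d -> world
    c,s=np.cos(p[2]),np.sin(p[2]);q=np.atleast_2d(q)
    return np.c_[p[0]+c*q[:,0]-s*q[:,1],p[1]+s*q[:,0]+c*q[:,1],q[:,2]]
def rect(f,p,z,hx,hy,mm=0.5):
    # rectified picture at height z: rows down = -x local, columns right = -y local
    X=np.arange(hx,-hx,-mm)/1e3;Y=np.arange(hy,-hy,-mm)/1e3
    g=np.array(np.meshgrid(X,Y,indexing='ij')).reshape(2,-1).T
    w=loc(p,np.c_[g,np.full(len(g),z)]);T=np.array(f["world_from_camera"]);c=(w-T[:3,3])@T[:3,:3]
    u=(f["fx"]*c[:,0]/c[:,2]+f["cx"]).reshape(len(X),-1).astype('f4');v=(f["fy"]*c[:,1]/c[:,2]+f["cy"]).reshape(len(X),-1).astype('f4')
    return cv2.remap(f["img"],u,v,cv2.INTER_CUBIC)
E
python3 - <<'E'
from h import *
t,s=load()
cor=[at_z(t,u,v,.03) for u,v in[(342.7,183.7),(441,209),(426,270),(327.7,244.3)]]
c=np.mean(cor,0);e=(cor[0]-cor[1])+(cor[3]-cor[2]);yaw=np.arctan2(-e[0],e[1])
print(c,yaw,np.linalg.norm(cor[0]-cor[1]),np.linalg.norm(cor[1]-cor[2]))
p=np.array([c[0],c[1],yaw])
def edges(f,q):
    g=cv2.GaussianBlur(cv2.cvtColor(f["img"],cv2.COLOR_BGR2HSV)[...,1].astype(float),(0,0),.7)
    out=[]
    for a,b,n in[((.085,-.13),(.085,.13),(1,0)),((-.085,-.13),(-.085,.13),(-1,0)),((-.08,.135),(.08,.135),(0,1)),((-.08,-.135),(.08,-.135),(0,-1))]:
        for k in np.linspace(.05,.95,25):
            l=np.r_[np.array(a)*(1-k)+np.array(b)*k,.03];d=np.linspace(-.008,.008,81)
            P=loc(q,l+np.outer(d,np.r_[n,0]))
            uv=np.array([proj(f,x) for x in P]);pr=map_coordinates(g,[uv[:,1],uv[:,0]],order=1)
            gr=np.gradient(pr);i=np.argmax(gr)
            if gr[i]>.5: out.append((d[i],*n,*l[:2]))
    return np.array(out)
for name,fs in(("top",[t]),("side",[s]),("both",[t,s])):
    q=p.copy()
    for it in range(8):
        E=np.vstack([edges(f,q) for f in fs])
        A=np.c_[E[:,1],E[:,2],E[:,2]*E[:,3]-E[:,1]*E[:,4]]
        r=least_squares(lambda x:A@x-E[:,0],np.zeros(3),loss='soft_l1',f_scale=.001).x
        q=q+np.r_[np.cos(q[2])*r[0]-np.sin(q[2])*r[1],np.sin(q[2])*r[0]+np.cos(q[2])*r[1],r[2]]
    E=np.vstack([edges(f,q) for f in fs]);print(name,q,len(E),[round(np.median(E[(E[:,1]==a)&(E[:,2]==b),0])*1e3,2) for a,b in((1,0),(-1,0),(0,1),(0,-1))])
np.save("meter.npy",q)
a=rect(t,q,.052,70,100,.5);b=rect(s,q,.052,70,100,.5)
m=np.vstack([a,b])
for k in(0,1):
  for i in range(0,400,20): cv2.line(m,(i,280*k),(i,280*k+(8 if i%100 else 16)),(0,0,255),1)
  for i in range(0,280,20): cv2.line(m,(0,280*k+i),(8,280*k+i),(0,0,255),1)
# cells: rectified about (cell) at z=.08 and .05
c0=at_z(t,228,276,.06);print("cell guess",c0)
L=[cv2.resize(rect(f,[c0[0],c0[1],0],z,30,30,.5),(280,280),interpolation=cv2.INTER_CUBIC) for z in(.08,.05) for f in(t,s)]
n=np.hstack([np.vstack(L[:2]),np.vstack(L[2:])])
cv2.imwrite("pics/rect.png",np.hstack([m,n])[:, :800] if 0 else cv2.resize(np.hstack([m,n]),(800,467),interpolation=cv2.INTER_AREA))
cv2.imwrite("pics/rm.png",m)
E
```

```text
[ 0.5487823  -0.12481765  0.03      ] -0.26367081824879945 0.26852925733260785 0.16646581257143456
top [ 0.54877631 -0.12391276 -0.25817517] 100 [np.float64(1.0), np.float64(1.0), np.float64(0.2), np.float64(0.2)]
side [ 0.53774486 -0.12333908 -0.25616506] 50 [np.float64(nan), np.float64(0.2), np.float64(nan), np.float64(0.0)]
both [ 0.54828635 -0.12436667 -0.26066674] 167 [np.float64(3.0), np.float64(3.0), np.float64(1.0), np.float64(0.6)]
cell guess [0.42026861 0.28227493 0.06      ]
  return _methods._mean(a, axis=axis, dtype=dtype,
  ret = ret.dtype.type(ret / rcount)
```

View pics/rect.png

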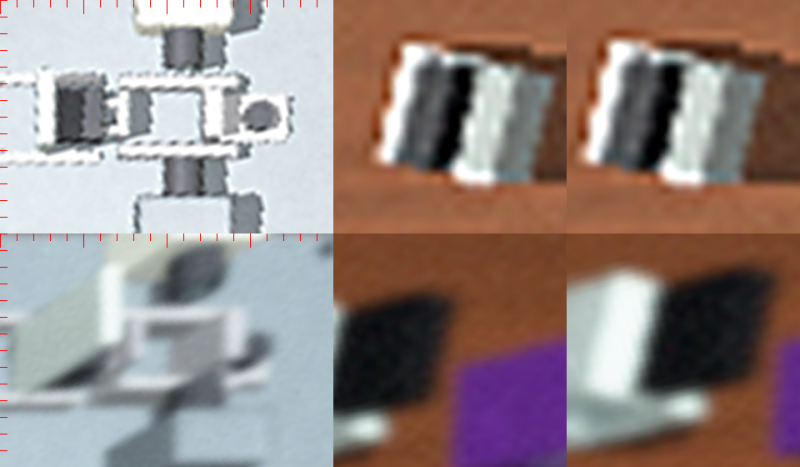

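Rectified: the top panel shows the cheeks at about rows 80 and 151 and the tubes at about col 183, so the bay is around x 0, y −8 mm in the meter frame. The cell tab's top is at (428,107) and the tab is tilted a few degrees. I'll overlay a model to check both.

```bash
cat >> h.py <<'E'
def overlay(f,items,box,k):
    u,v,w,h=box;im=cv2.resize(f["img"][v:v+h,u:u+w],(w*k,h*k),interpolation=cv2.INTER_CUBIC)
    for p,pts,col in items:
        P=[proj(f,x) for x in loc(p,pts)]
        q=np.array([[(a-u+.5)*k,(b-v+.5)*k] for a,b in P])
        cv2.polylines(im,[np.round(q*8).astype(np.int32)],True,col,1,cv2.LINE_AA,3)
    return im
def box(x0,x1,y0,y1,z): return np.array([(x0,y0,z),(x1,y0,z),(x1,y1,z),(x0,y1,z)])/1e3
E
cat > ov.py <<'E'
from h import *
t,s=load()
q=np.array([.5488,-.1239,-.2582]);np.save("meter.npy",q)
b=-8
R,G,B,Y=(0,0,255),(0,255,0),(255,0,0),(0,255,255)
it=[(q,box(-85,85,-135,135,30),R),(q,box(-16.5,16.5,b-15,b+15,52),G),(q,box(-15,15,b-15,b+15,30),B),(q,box(-22,22,b+69,b+79,92),Y)]
c0=at_z(t,228,276,.06)
cp=[c0[0],c0[1]+.003,-.12]
it2=[(cp,box(-14,14,-5,5,80),Y),(cp,box(-15,15,-15,15,50),G),(cp,box(-15,15,-15,15,0),R)]
print(cp)
def sq(a,w,h): o=np.zeros((h,w,3),np.uint8);o[:a.shape[0],:a.shape[1]]=a[:h,:w];return o
m=np.vstack([np.hstack([sq(overlay(t,it,(325,175,120,100),4),480,400),sq(overlay(t,it2,(210,256,40,40),8),320,400)]),
 ])
n=np.hstack([sq(overlay(s,it,(245,165,120,100),4),480,400),sq(overlay(s,it2,(298,328,40,46),8),320,400)])
cv2.imwrite("pics/ov1.png",cv2.resize(np.vstack([m,n]),(600,600),interpolation=cv2.INTER_AREA) if 0 else np.vstack([m[:300],n[:300]]) if 0 else cv2.resize(np.vstack([m,n]),(0,0),fx=.75,fy=.75,interpolation=cv2.INTER_AREA))
E
python3 ov.py
```

```text
[np.float64(0.4202686123357148), np.float64(0.28527493471240356), -0.12]
```

View pics/ov1.png

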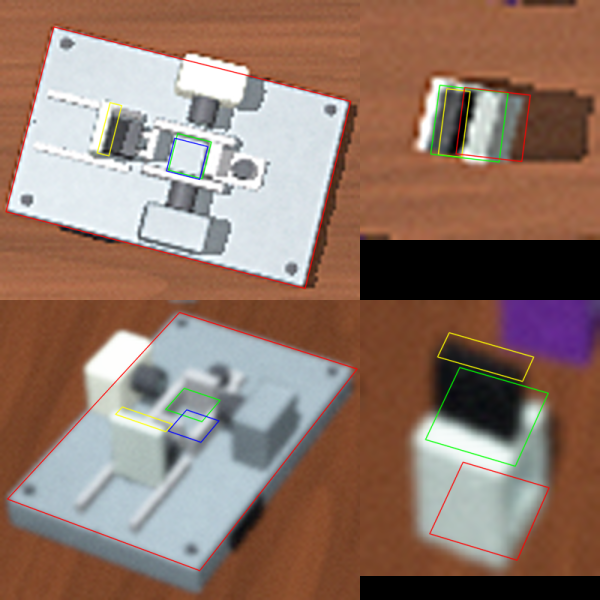

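Overlay: the deck outline fits in both views, with the side view about 1 px off. The cell guess needs about 4 mm more in +y. I'll refine both by silhouette.

```bash
cat >> h.py <<'E'
def boxpts(x0,x1,y0,y1,z0,z1): return np.vstack([box(x0,x1,y0,y1,z0),box(x0,x1,y0,y1,z1)])
def mask(f,win,smax=70,grow=3):
    u,v,w,h=win;i=cv2.resize(f["img"][v:v+h,u:u+w],None,fx=4,fy=4,interpolation=cv2.INTER_CUBIC)
    hsv=cv2.cvtColor(i,cv2.COLOR_BGR2HSV);return ((hsv[...,1]<smax)|(hsv[...,2]<28)).astype(float)
def sil(f,win,p,parts):
    u,v,w,h=win;m=np.zeros((h*4,w*4),np.uint8)
    for b in parts:
        P=np.array([proj(f,x) for x in loc(p,b)]);q=((P-[u,v]+.5)*4-.5)
        cv2.fillConvexPoly(m,cv2.convexHull(np.round(q*16).astype(np.int32)),255,cv2.LINE_AA,4)
    return cv2.GaussianBlur(m/255.,(0,0),2)
def fit(views,p,parts):
    from scipy.optimize import minimize
    M=[cv2.GaussianBlur(mask(f,w),(0,0),2) for f,w in views]
    c=lambda x:sum(((sil(f,w,x,parts)-m)**2).sum() for (f,w),m in zip(views,M))
    S=np.array([[0,0,0],[.006,0,0],[0,.006,0],[0,0,.1]])
    r=minimize(c,p,method='Nelder-Mead',options=dict(initial_simplex=np.array(p)+S,xatol=1e-5,fatol=.1));return r.x,r.fun/1e3
E
python3 - <<'E'
from h import *
t,s=load()
cell=[boxpts(-15,15,-15,15,0,50),boxpts(-14,14,-5,5,50,80)]
wt,ws=(t,(216,264,30,26)),(s,(301,330,32,46))
for n,v in(("top",[wt]),("side",[ws]),("both",[wt,ws])): print("cell",n,fit(v,[.421,.288,-.12],cell))
deck=[boxpts(-85,85,-135,135,0,30)]
mt,ms=(t,(320,175,130,105)),(s,(245,165,122,98))
for n,v in(("top",[mt]),("side",[ms]),("both",[mt,ms])): print("meter",n,fit(v,[.5488,-.1239,-.2582],deck))
cv2.imwrite("pics/masks.png",np.vstack([np.hstack([cv2.resize(mask(*wt)*255,(300,260)),cv2.resize(mask(*ws)*255,(240,260))]),np.hstack([cv2.resize(mask(*mt)*255,(300,260)),cv2.resize(mask(*ms)*255,(240,260))])]))
E
```

```text
cell top (array([ 0.42150105,  0.28975228, -0.24398513]), np.float64(0.015615722252141846))
cell side (array([ 0.4212377 ,  0.28993997, -0.34509929]), np.float64(0.4011623417410367))
cell both (array([ 0.42136483,  0.28971234, -0.29691922]), np.float64(0.4369972754954952))
meter top (array([ 0.5499879 , -0.12411918, -0.25611952]), np.float64(0.6870674179401981))
meter side (array([ 0.55281339, -0.12735777, -0.24878572]), np.float64(3.704031280607063))
meter both (array([ 0.55119075, -0.12519372, -0.25481448]), np.float64(5.7290590151405))[ WARN:0@3.511] global loadsave.cpp:1063 imwrite_ Unsupported depth image for selected encoder is fallbacked to CV_8U.
```

View pics/masks.png

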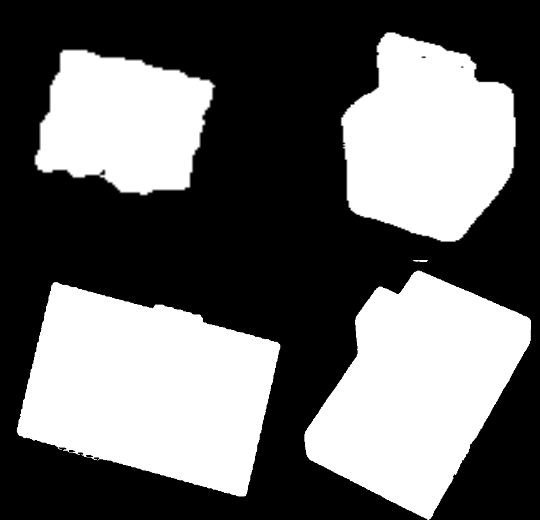

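The cell fits at (0.4215, 0.2898) with yaw ≈ −0.26, and both cameras agree within 0.3 mm. The meter is at about (0.549, −0.124) with yaw ≈ −0.257. Next I move above the cell with the jaws partly closed.

>>> {"api": "arm_command", "payload": {"targets": [[0.35,[0,0,0],[0,0,-0.041]],[0.35,[0.24,-0.4,0.06],[0,0,0]],[0.35,[0.24,-0.4,0.06],[0,0,0]],[0.35,[0.24,-0.4,0.06],[0,0,0]],[0.35,[0.24,-0.4,0.06],[0,0,0]],[0.35,[0.24,-0.4,0.06],[0,0,0]],[0.35,[0.24,-0.4,0.06],[0,0,0]],[0.35,[0.24,-0.4,0.06],[0,0,0]],[0.35,[0.24,-0.4,0.06],[0,0,0]],[0.35,[0.24,-0.4,0.06],[0,0,0]],[0.35,[0.24,-0.4,0.06],[0,0,0]],[0.35,[0.24,-0.4,0.06],[0,0,0]],[0.35,[0.24,-0.4,0.06],[0,0,0]],[0.35,[0.24,-0.4,0.06],[0,0,0]],[0.35,[0,0,0],[0,0,0]],[0.35,[0,0,0],[0,0,0]]]}}

```text
clock: 1.7
position: [0.4196, 0.291, 0.1999]
tcp_rot: [3.141, -0.001, -1.832]
wrist_force: [0.2, 0.3, 0.2]
width: 0.35
```

```bash
cat >> h.py <<'E'
from scipy.spatial.transform import Rotation as Ro
def delta(target,yaw=None):
    s=sense();R=Ro.from_euler('xyz',s["tcp_rot"])
    print("clk %.2f pos %s rpy %s w %.3f F %s M %s"%(s["clock"],np.round(s["position"],4),np.round(s["tcp_rot"],4),s["width"],np.round(s["wrist_force"],2),np.round(s["moment"],2)))
    if yaw is not None:
        r=(R.inv()*Ro.from_euler('xyz',[np.pi,0,yaw])).as_rotvec()/np.pi;print("turn units",np.round(r,4))
    print("shift units",np.round(R.inv().apply(np.array(target)-s["position"])/.05,3))
E
python3 -c "
from h import *
delta([.4215,.2898,.063],-.26-np.pi/2)"
```

```text
clk 1.70 pos [0.4196 0.291  0.1999] rpy [ 3.141e+00 -7.000e-04 -1.832e+00] w 0.350 F [0.19 0.29 0.18] M [ 0.   -0.03 -0.01]
turn units [ 0.0002 -0.0002 -0.0004]
shift units [ 0.011 -0.045  2.738]
```

>>> {"api": "arm_command", "payload": {"targets": [[0.35,[0.01,-0.045,0.3],[0,0,0]],[0.35,[0,0,0.4],[0,0,0]],[0.35,[0,0,0.4],[0,0,0]],[0.35,[0,0,0.4],[0,0,0]],[0.35,[0,0,0.4],[0,0,0]],[0.35,[0,0,0.3],[0,0,0]],[0.35,[0,0,0.2],[0,0,0]],[0.35,[0,0,0.15],[0,0,0]],[0.35,[0,0,0.1],[0,0,0]],[0.35,[0,0,0.05],[0,0,0]],[0.35,[0,0,0],[0,0,0]]]}}

```text
clock: 2.8
position: [0.4217, 0.2904, 0.0654]
tcp_rot: [-3.141, 0.0, -1.831]
wrist_force: [-0.3, -0.2, 0.2]
width: 0.351
```

Run:
```python
from h import *
delta([.4215,.2898,.063],-.26-np.pi/2)
t=grab_frame("top");s=grab_frame("side")
c=lambda f,u,v,w,h,k:cv2.resize(f["img"][v:v+h,u:u+w],None,fx=k,fy=k,interpolation=cv2.INTER_CUBIC)
cv2.imwrite("pics/grasp.png",np.hstack([c(t,190,235,80,80,5),c(s,280,310,80,80,5)]))
```

```text
clk 2.80 pos [0.4217 0.2904 0.0654] rpy [-3.1415e+00  2.0000e-04 -1.8308e+00] w 0.351 F [-0.28 -0.19  0.22] M [-0.05 -0.02  0.01]
turn units [-0.      0.0001  0.    ]
shift units [0.013 0.001 0.048]
```

View pics/grasp.png

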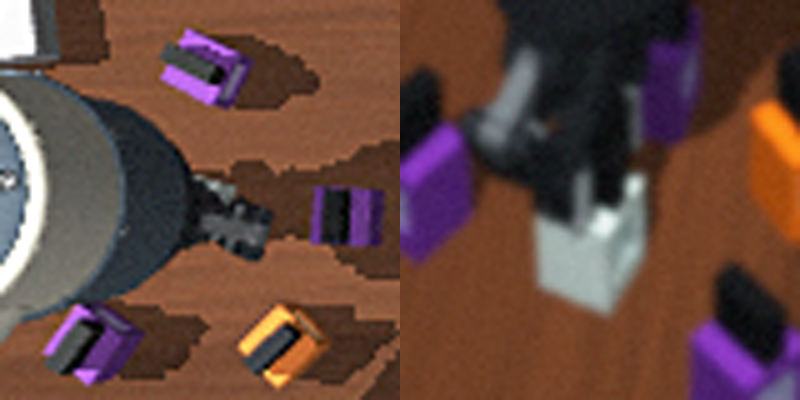

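The side crop shows the silver cell at (590,240) between the fingers, with no neighbour touched. I close the jaws on the tab.

>>> {"api": "arm_command", "payload": {"targets": [[0.35,[0,0,0.02],[0,0,0]],[0.0,[0,0,0],[0,0,0]],[0.0,[0,0,0],[0,0,0]],[0.0,[0,0,0],[0,0,0]],[0.0,[0,0,0],[0,0,0]],[0.0,[0,0,0],[0,0,0]],[0.0,[0,0,0],[0,0,0]],[0.0,[0,0,0],[0,0,0]]], "grip_force": 40}}

```text
clock: 3.7
position: [0.4218, 0.2904, 0.0645]
tcp_rot: [-3.141, 0.0, -1.831]
wrist_force: [0.1, -0.5, 3.8]
width: 0.109
```

>>> {"api": "arm_command", "payload": {"targets": [[0.0,[0,0,-0.1],[0,0,0]],[0.0,[0,0,-0.2],[0,0,0]],[0.0,[0,0,-0.4],[0,0,0]],[0.0,[0,0,-0.5],[0,0,0]],[0.0,[0,0,-0.5],[0,0,0]],[0.0,[0,0,-0.5],[0,0,0]],[0.0,[0,0,-0.4],[0,0,0]],[0.0,[0,0,0],[0,0,0]],[0.0,[0,0,0],[0,0,0]]]}}

```text
clock: 4.6
position: [0.4214, 0.2903, 0.1943]
tcp_rot: [3.141, 0.001, -1.831]
wrist_force: [0.6, 0.1, -1.5]
width: 0.107
```

Run:
```python
from h import *
q=[.549,-.124,-.257]
b=loc(q,[0,-.008,.17])[0];print(b)
delta(b,-.257-np.pi/2)
```

```text
[ 0.54696656 -0.13173725  0.17      ]
clk 4.60 pos [0.4214 0.2903 0.1943] rpy [ 3.1412e+00  7.0000e-04 -1.8310e+00] w 0.107 F [ 0.6   0.08 -1.48] M [-0.09  0.03 -0.  ]
turn units [ 0.0001  0.0002 -0.001 ]
shift units [ 7.512 -4.599  0.48 ]
```

>>> {"api": "arm_command", "payload": {"targets": [[0.0,[0.2,-0.12,0],[0,0,0]],[0.0,[0.4,-0.25,0],[0,0,0]],[0.0,[0.45,-0.28,0],[0,0,0]],[0.0,[0.5,-0.3,0],[0,0,0]],[0.0,[0.5,-0.3,0],[0,0,0]],[0.0,[0.5,-0.3,0],[0,0,0]],[0.0,[0.5,-0.3,0],[0,0,0]],[0.0,[0.5,-0.3,0],[0,0,0]],[0.0,[0.5,-0.3,0],[0,0,0]],[0.0,[0.5,-0.3,0],[0,0,0]],[0.0,[0.5,-0.3,0],[0,0,0]],[0.0,[0.5,-0.3,0],[0,0,0]],[0.0,[0.5,-0.3,0],[0,0,0]],[0.0,[0.5,-0.3,0],[0,0,0]],[0.0,[0.4,-0.25,0],[0,0,0]],[0.0,[0.3,-0.2,0.1],[0,0,0]],[0.0,[0.25,-0.15,0.1],[0,0,0]],[0.0,[0,0,0.1],[0,0,0]],[0.0,[0,0,0],[0,0,0]],[0.0,[0,0,0],[0,0,0]]]}}

```text
clock: 6.6
position: [0.5448, -0.1302, 0.179]
tcp_rot: [3.141, -0.0, -1.83]
wrist_force: [-0.3, 0.1, -1.9]
width: 0.109
```

Run:
```python
from h import *
q=[.549,-.124,-.257]
b=loc(q,[0,-.008,.16])[0]
delta(b,-.257-np.pi/2)
```

```text
clk 6.60 pos [ 0.5448 -0.1302  0.179 ] rpy [ 3.1409e+00 -1.0000e-04 -1.8302e+00] w 0.109 F [-0.29  0.1  -1.9 ] M [0.01 0.01 0.09]
turn units [ 0.0002 -0.     -0.0008]
shift units [ 0.019 -0.051  0.38 ]
```

Run:
```python
from h import *
t,s=load()
q=[.549,-.124,-.257]
A=cv2.resize(rect(t,q,.052,40,50,.25),(400,320));B=cv2.resize(rect(s,q,.052,40,50,.25),(400,320))
m=np.hstack([A,B])
for o in(0,400):
    for i in range(0,400,40): cv2.line(m,(o+i,0),(o+i,6),(0,0,255),1)
    for i in range(0,320,40): cv2.line(m,(o,i),(o+6,i),(0,0,255),1)
    for x in(16.5,-16.5): cv2.line(m,(o,int((40-x)*4)),(o+400,int((40-x)*4)),(0,200,0),1)
cv2.imwrite("pics/bay.png",m)
g=cv2.cvtColor(rect(t,q,.03,100,150,.5),cv2.COLOR_BGR2HSV)[...,1].astype(float)
for y0,y1 in((-120,-60),(60,120),(-120,120)):
    pr=cv2.GaussianBlur(g[:,int((150-y1)*2):int((150-y0)*2)].mean(1)[:,None],(1,9),0)[:,0];d=np.gradient(pr)
    print("x edges",100-.5*np.argmin(d),100-.5*np.argmax(d))
for x0,x1 in((-70,-30),(30,70)):
    pr=g[int((100-x1)*2):int((100-x0)*2)].mean(0);d=np.gradient(cv2.GaussianBlur(pr[:,None],(1,9),0)[:,0]);print("y edges",150-.5*np.argmin(d),150-.5*np.argmax(d))
```

```text
x edges 85.5 -86.5
x edges 85.5 -86.0
x edges 85.5 -86.0
y edges 135.5 -135.0
y edges 135.5 -135.5
```

View pics/bay.png

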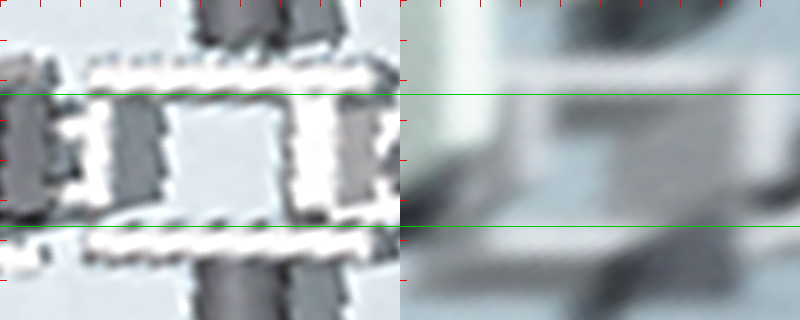

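The rectified crop shows the cheek inner faces at rows 94 and 227, so bay x ≈ 0. The jaw front is at col 108 (y ≈ +24) and the stop at col 290–305 (y ≈ −21 to −25). So the earlier −8 was the beam, and the middle of the gap is at y ≈ +1. I'll load there.

Run:
```python
from h import *
q=[.549,-.124,-.257]
b=loc(q,[0.0002,.001,.121])[0];print(b)
delta(b,-.257-np.pi/2)
```

```text
[ 0.54944761 -0.12308368  0.121     ]
clk 6.60 pos [ 0.5448 -0.1302  0.179 ] rpy [ 3.1409e+00 -1.0000e-04 -1.8302e+00] w 0.109 F [-0.29  0.1  -1.9 ] M [0.01 0.01 0.09]
turn units [ 0.0002 -0.     -0.0008]
shift units [-0.161 -0.055  1.16 ]
```

>>> {"api": "arm_command", "payload": {"targets": [[0.0,[-0.08,-0.03,0],[0,0,0]],[0.0,[-0.08,-0.025,0.1],[0,0,0]],[0.0,[0,0,0.25],[0,0,0]],[0.0,[0,0,0.25],[0,0,0]],[0.0,[0,0,0.25],[0,0,0]],[0.0,[0,0,0.2],[0,0,0]],[0.0,[0,0,0.1],[0,0,0]],[0.0,[0,0,0],[0,0,0]],[0.0,[0,0,0],[0,0,0]]]}}

```text
clock: 7.5
position: [0.5501, -0.1237, 0.1221]
tcp_rot: [-3.141, -0.0, -1.831]
wrist_force: [-0.6, -0.2, -1.3]
width: 0.109
```

Run:
```python
from h import *
q=[.549,-.124,-.257]
b=loc(q,[0.0002,.001,.121])[0]
delta(b,-.257-np.pi/2)
t=grab_frame("top");s=grab_frame("side")
w=[.549448,-.123084,-.259]
R,G,Y=(0,0,255),(0,255,0),(0,255,255)
z=(sense()["position"][2]-.0645)*1e3
it=[(q,box(-16.5,16.5,-25,25,52),R),(w,box(-15,15,-15,15,z),G),(w,box(-15,15,-15,15,z+50),G)]
cv2.imwrite("pics/hover.png",np.hstack([overlay(t,it[:1],(335,175,100,100),4),overlay(s,it,(260,150,100,100),4)]))
```

```text
clk 7.50 pos [ 0.5501 -0.1237  0.1221] rpy [-3.1410e+00 -1.0000e-04 -1.8307e+00] w 0.109 F [-0.59 -0.24 -1.31] M [0.   0.05 0.02]
turn units [-0.0002 -0.     -0.0009]
shift units [-0.008  0.016  0.022]
```

View pics/hover.png

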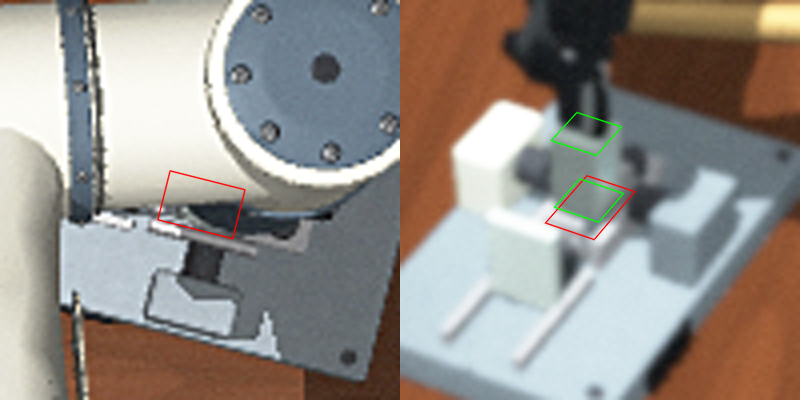

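The side view shows the held cell at (585,165), just above the bay and matching its predicted outline. I lower it in small steps and check the forces.

>>> {"api": "arm_command", "payload": {"targets": [[0.0,[-0.005,0.014,0.03],[0,0,0]],[0.0,[0,0,0.04],[0,0,0]],[0.0,[0,0,0.04],[0,0,0]],[0.0,[0,0,0.04],[0,0,0]],[0.0,[0,0,0.04],[0,0,0]],[0.0,[0,0,0],[0,0,0]]]}}

```text
clock: 8.2
position: [0.549, -0.1231, 0.1119]
tcp_rot: [3.141, -0.0, -1.831]
wrist_force: [-0.1, 0.0, -0.9]
width: 0.109
```

```bash
cat > st.py <<'E'
from h import *
q=[.549,-.124,-.257]
b=loc(q,[0.0002,.001,.0945])[0]
delta(b,-.257-np.pi/2)
R=Ro.from_euler('xyz',sense()["tcp_rot"]);print("tool F",R.inv().apply(sense()["wrist_force"]).round(2),"M",R.inv().apply(sense()["moment"]).round(2))
E
python3 st.py
```

```text
clk 8.20 pos [ 0.549  -0.1231  0.1119] rpy [ 3.1409e+00 -1.0000e-04 -1.8309e+00] w 0.109 F [-0.14  0.04 -0.91] M [ 0.01 -0.01 -0.04]
turn units [ 0.0002 -0.     -0.001 ]
shift units [-0.003 -0.008  0.347]
tool F [-0.    0.14  0.91] M [ 0.   -0.01  0.04]
```

It is 4.6 mm below the rim with no side force. I continue down.

>>> {"api": "arm_command", "payload": {"targets": [[0.0,[0,0,0.05],[0,0,0]],[0.0,[0,0,0.05],[0,0,0]],[0.0,[0,0,0.05],[0,0,0]],[0.0,[0,0,0.05],[0,0,0]],[0.0,[0,0,0.05],[0,0,0]],[0.0,[0,0,0.04],[0,0,0]],[0.0,[0,0,0],[0,0,0]]]}}

```text
clock: 8.9
position: [0.549, -0.1231, 0.0974]
tcp_rot: [3.141, -0.0, -1.831]
wrist_force: [0.8, -0.8, -0.8]
width: 0.105
```

```bash
python3 st.py
```

```text
clk 8.90 pos [ 0.549  -0.1231  0.0974] rpy [ 3.1410e+00 -1.0000e-04 -1.8308e+00] w 0.105 F [ 0.75 -0.76 -0.83] M [0.04 0.04 0.05]
turn units [ 0.0002 -0.     -0.001 ]
shift units [-0.003 -0.008  0.058]
tool F [ 0.54 -0.92  0.83] M [-0.05 -0.03 -0.05]
```

>>> {"api": "arm_command", "payload": {"targets": [[0.0,[0,0,0.02],[0,0,0]],[0.0,[0,0,0.02],[0,0,0]],[0.0,[0,0,0.02],[0,0,0]],[0.0,[0,0,0.01],[0,0,0]],[0.0,[0,0,0],[0,0,0]]]}}

```text
clock: 9.4
position: [0.5493, -0.1232, 0.0945]
tcp_rot: [-3.141, -0.0, -1.831]
wrist_force: [-0.6, 0.0, 0.7]
width: 0.104
```

```bash
python3 st.py
```

```text
clk 9.40 pos [ 0.5493 -0.1232  0.0945] rpy [-3.1413e+00 -1.0000e-04 -1.8307e+00] w 0.104 F [-0.62  0.    0.73] M [ 0.03  0.18 -0.01]
turn units [-0.0001 -0.     -0.0009]
shift units [-0.003 -0.003  0.001]
tool F [ 0.16  0.6  -0.73] M [-0.18  0.02  0.01]
```

Touching the deck (Fz went from −1.5 to +0.7). I press a touch more and release.

>>> {"api": "arm_command", "payload": {"targets": [[0.0,[0,0,0.01],[0,0,0]],[0.0,[0,0,0],[0,0,0]],[0.13,[0,0,0],[0,0,0]],[0.16,[0,0,0],[0,0,0]],[0.2,[0,0,0],[0,0,0]],[0.25,[0,0,0],[0,0,0]],[0.3,[0,0,0],[0,0,0]],[0.3,[0,0,0],[0,0,0]],[0.3,[0,0,0],[0,0,0]]]}}

```text
clock: 10.3
position: [0.5492, -0.1231, 0.0937]
tcp_rot: [3.142, -0.0, -1.831]
wrist_force: [0.1, -0.6, -0.0]
width: 0.297
```

>>> {"api": "arm_command", "payload": {"targets": [[0.3,[0,0,-0.1],[0,0,0]],[0.3,[0,0,-0.2],[0,0,0]],[0.3,[0,0,-0.3],[0,0,0]],[0.3,[0,0,-0.4],[0,0,0]],[0.2,[0,0,-0.3],[0,0,0]],[0.0,[0,0,-0.1],[0,0,0]],[0.0,[0,0,0],[0,0,0]]]}}

```text
clock: 11.0
position: [0.5497, -0.1231, 0.1649]
tcp_rot: [-3.139, 0.001, -1.831]
wrist_force: [-0.6, -0.1, -0.2]
width: 0.003
```

Run:
```python
from h import *
q=[.549,-.124,-.257]
b=loc(q,[0.0,.118,.16])[0];print(b)
delta(b,-.257-np.pi/2);print(sense()["qpos"].round(2))
s=grab_frame("side");pickle.dump(s,open("side1.pkl","wb"))
w=[*loc(q,[0,.001,0])[0][:2],-.259]
G=(0,255,0)
it=[(w,box(-15,15,-15,15,80),G),(q,box(-22,22,68,78,92),(0,255,255))]
cv2.imwrite("pics/placed.png",np.hstack([overlay(s,[],(260,150,100,100),4),overlay(s,it,(260,150,100,100),4)]))
```

```text
[ 0.57899327 -0.00987549  0.16      ]
clk 11.00 pos [ 0.5497 -0.1231  0.1649] rpy [-3.1395e+00  7.0000e-04 -1.8308e+00] w 0.003 F [-0.62 -0.05 -0.2 ] M [-0.02  0.04  0.02]
turn units [-0.0007  0.0002 -0.0009]
shift units [-2.339  0.017  0.099]
[ 0.06  0.31 -0.    0.   -1.25  1.25]
```

View pics/placed.png

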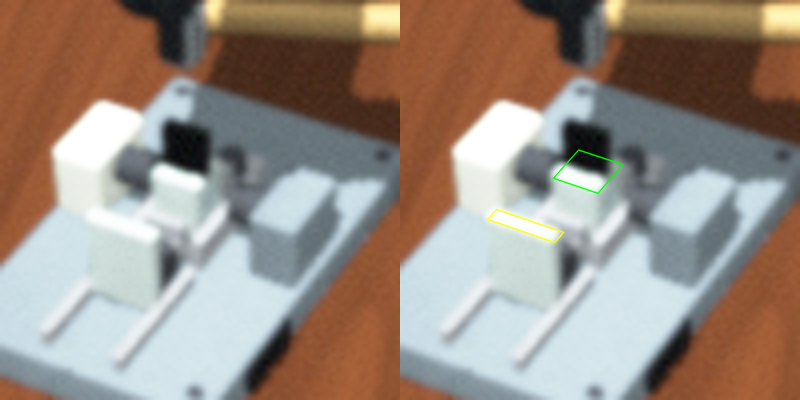

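The cell (placed) stands upright in the bay, with its tab at (187,147). The handle's top is at (125,222) and matches a push face at y ≈ +78. Next I back off behind the handle and turn the fingers 90° to push with their sides.

>>> {"api": "arm_command", "payload": {"targets": [[0.0,[-0.15,0.017,0],[0,0,0]],[0.0,[-0.35,0,0],[0,0,0]],[0.0,[-0.5,0,0],[0,0,0]],[0.0,[-0.5,0,0],[0,0,0]],[0.0,[-0.5,0,0],[0,0,0]],[0.0,[-0.3,0,0],[0,0,0]],[0.0,[0,0,0],[0,0,0.045]],[0.0,[0,0,0],[0,0,0.045]],[0.0,[0,0,0],[0,0,0.045]],[0.0,[0,0,0],[0,0,0.045]],[0.0,[0,0,0],[0,0,0.045]],[0.0,[0,0,0],[0,0,0.045]],[0.0,[0,0,0],[0,0,0.045]],[0.0,[0,0,0],[0,0,0.045]],[0.0,[0,0,0],[0,0,0.045]],[0.0,[0,0,0],[0,0,0.045]],[0.0,[0,0,0],[0,0,0.045]],[0.0,[0,0,0],[0,0,0]]]}}

```text
clock: 12.85
position: [0.5776, -0.0117, 0.1632]
tcp_rot: [-3.141, -0.001, 2.896]
wrist_force: [0.3, 0.2, -1.1]
width: -0.0
```

```bash
cat > st2.py <<'E'
from h import *
import sys
q=[.549,-.124,-.257]
y=float(sys.argv[1])/1e3
delta(loc(q,[0.0,y,.072])[0],-.257-np.pi)
S=sense();R=Ro.from_euler('xyz',S["tcp_rot"]);d=S["position"]-[q[0],q[1],0];c,s=np.cos(q[2]),np.sin(q[2])
print("local mm",np.round([1e3*(c*d[0]+s*d[1]),1e3*(-s*d[0]+c*d[1]),d[2]*1e3],2),"F local",np.round([c*S["wrist_force"][0]+s*S["wrist_force"][1],-s*S["wrist_force"][0]+c*S["wrist_force"][1]],2))
E
python3 st2.py 118
```

```text
clk 12.85 pos [ 0.5776 -0.0117  0.1632] rpy [-3.1411e+00 -1.1000e-03  2.8961e+00] w -0.000 F [ 0.33  0.17 -1.1 ] M [-0.01  0.04 -0.04]
turn units [-0.0002 -0.0004  0.0037]
shift units [-0.019  0.044  1.824]
local mm [ -0.83 115.86 163.19] F local [0.27 0.24]
```

>>> {"api": "arm_command", "payload": {"targets": [[0.0,[-0.02,0,0.2],[0,0,0.004]],[0.0,[0,0,0.4],[0,0,0]],[0.0,[0,0,0.4],[0,0,0]],[0.0,[0,0,0.4],[0,0,0]],[0.0,[0,0,0.25],[0,0,0]],[0.0,[0,0,0.17],[0,0,0]],[0.0,[0,-0.15,0],[0,0,0]],[0.0,[0,-0.15,0],[0,0,0]],[0.0,[0,-0.1,0],[0,0,0]],[0.0,[0,0,0],[0,0,0]]]}}

```text
clock: 13.85
position: [0.5741, -0.0322, 0.0737]
tcp_rot: [3.141, 0.001, 2.884]
wrist_force: [-0.3, 0.5, 0.2]
width: -0.001
```

```bash
python3 st2.py 89
```

```text
clk 13.85 pos [ 0.5741 -0.0322  0.0737] rpy [3.1410e+00 1.5000e-03 2.8839e+00] w -0.001 F [-0.31  0.5   0.25] M [ 0.05 -0.02  0.01]
turn units [ 0.0002  0.0005 -0.0002]
shift units [ 0.019 -0.123  0.034]
local mm [ 0.97 95.15 73.69] F local [-0.43  0.4 ]
```

>>> {"api": "arm_command", "payload": {"targets": [[0.0,[0,-0.04,0],[0,0,0]],[0.0,[0,-0.04,0],[0,0,0]],[0.0,[0,-0.04,0],[0,0,0]],[0.0,[0,-0.04,0],[0,0,0]],[0.0,[0,0,0],[0,0,0]]]}}

```text
clock: 14.35
position: [0.5722, -0.0381, 0.0729]
tcp_rot: [3.139, 0.001, 2.885]
wrist_force: [-0.3, 4.4, 0.7]
width: -0.001
```

```bash
python3 st2.py 84
```

```text
clk 14.35 pos [ 0.5722 -0.0381  0.0729] rpy [3.1395e+00 6.0000e-04 2.8847e+00] w -0.001 F [-0.33  4.39  0.65] M [ 1.64  0.01 -0.05]
turn units [0.0007 0.0002 0.    ]
shift units [ 0.011 -0.1    0.018]
local mm [ 0.56 89.01 72.89] F local [-1.44  4.16]
```

>>> {"api": "arm_command", "payload": {"targets": [[0.0,[0,-0.02,0],[0,0,0]],[0.0,[0,-0.02,0],[0,0,0]],[0.0,[0,-0.02,0],[0,0,0]],[0.0,[0,-0.02,0],[0,0,0]]]}}

```text
clock: 14.75
position: [0.5715, -0.0407, 0.0729]
tcp_rot: [3.138, 0.001, 2.885]
wrist_force: [0.5, 9.4, 1.6]
width: 0.002
```

```bash
python3 st2.py 84
```

```text
clk 14.75 pos [ 0.5715 -0.0407  0.0729] rpy [3.1378e+00 9.0000e-04 2.8850e+00] w 0.002 F [0.53 9.44 1.63] M [ 3.19 -0.01 -0.05]
turn units [0.0012 0.0003 0.0001]
shift units [ 0.011 -0.046  0.018]
local mm [ 0.54 86.29 72.9 ] F local [-1.88  9.26]
```

Contact came at y ≈ 89 as predicted, and the slide is moving at about 9 N. I advance for the free-sliding baseline.

>>> {"api": "arm_command", "payload": {"targets": [[0.0,[0,-0.02,0],[0,0,0]],[0.0,[0,-0.02,0],[0,0,0]],[0.0,[0,-0.02,0],[0,0,0]]]}}

```text
clock: 15.05
position: [0.5707, -0.0436, 0.0729]
tcp_rot: [3.138, 0.001, 2.885]
wrist_force: [0.1, 9.0, 1.9]
width: 0.0
```

```bash
python3 st2.py 76 | tail -1
```

```text
local mm [ 0.57 83.26 72.91] F local [-2.19  8.76]
```

>>> {"api": "arm_command", "payload": {"targets": [[0.0,[0,-0.02,0],[0,0,0]],[0.0,[0,-0.02,0],[0,0,0]],[0.0,[0,-0.02,0],[0,0,0]]]}}

```text
clock: 15.35
position: [0.57, -0.0464, 0.0729]
tcp_rot: [3.138, 0.001, 2.885]
wrist_force: [0.1, 9.9, 1.8]
width: -0.002
```

```bash
python3 st2.py 76 | tail -1
```

```text
local mm [ 0.55 80.36 72.91] F local [-2.41  9.63]
```

>>> {"api": "arm_command", "payload": {"targets": [[0.0,[0,-0.02,0],[0,0,0]],[0.0,[0,-0.02,0],[0,0,0]],[0.0,[0,-0.02,0],[0,0,0]]]}}

```text
clock: 15.65
position: [0.5692, -0.0492, 0.0729]
tcp_rot: [3.137, 0.001, 2.885]
wrist_force: [0.7, 9.6, 1.8]
width: 0.001
```

```bash
python3 st2.py 76 | tail -1
```

```text
local mm [ 0.56 77.53 72.92] F local [-1.76  9.51]
```

>>> {"api": "arm_command", "payload": {"targets": [[0.0,[0,-0.02,0],[0,0,0]],[0.0,[0,-0.02,0],[0,0,0]],[0.0,[0,-0.02,0],[0,0,0]]]}}

```text
clock: 15.95
position: [0.5685, -0.0521, 0.0729]
tcp_rot: [3.137, 0.001, 2.885]
wrist_force: [-0.3, 10.6, 0.9]
width: -0.0
```

```bash
python3 st2.py 76 | tail -1
```

```text
local mm [ 0.53 74.52 72.9 ] F local [-3.02 10.16]
```

```bash
cat >> st2.py <<'E'
print("M perp",round(c*S["moment"][0]+s*S["moment"][1],3))
E
python3 st2.py 70|tail -2
```

```text
local mm [ 0.53 74.52 72.9 ] F local [-3.02 10.16]
M perp 3.416
```

>>> {"api": "arm_command", "payload": {"targets": [[0.0,[0,-0.01,0],[0,0,0]],[0.0,[0,-0.01,0],[0,0,0]],[0.0,[0,-0.01,0],[0,0,0]]]}}

```text
clock: 16.25
position: [0.5681, -0.0535, 0.0729]
tcp_rot: [3.137, 0.001, 2.885]
wrist_force: [-0.1, 10.8, 1.0]
width: -0.0
```

```bash
python3 st2.py 70|tail -2
```

```text
local mm [ 0.59 73.07 72.95] F local [-2.85 10.41]
M perp 3.513
```

>>> {"api": "arm_command", "payload": {"targets": [[0.0,[0,-0.01,0],[0,0,0]],[0.0,[0,-0.01,0],[0,0,0]]]}}

```text
clock: 16.45
position: [0.568, -0.0541, 0.0729]
tcp_rot: [3.137, 0.001, 2.885]
wrist_force: [-0.1, 12.5, 1.4]
width: -0.002
```

```bash
python3 st2.py 70|tail -2
```

```text
local mm [ 0.57 72.46 72.94] F local [-3.31 12.05]
M perp 4.051
```

The push rises to 12.05 N (from about 9.2 N free), so the cell is on the stop. I advance in half-millimetre steps.

>>> {"api": "arm_command", "payload": {"targets": [[0.0,[0,-0.008,0],[0,0,0]],[0.0,[0,0,0],[0,0,0]]]}}

```text
clock: 16.65
position: [0.5679, -0.0543, 0.0729]
tcp_rot: [3.137, 0.001, 2.885]
wrist_force: [0.5, 12.2, 0.7]
width: 0.002
```

```bash
python3 st2.py 70|tail -2
```

```text
local mm [ 0.55 72.21 72.92] F local [-2.59 11.9 ]
M perp 4.008
```

>>> {"api": "arm_command", "payload": {"targets": [[0.0,[0,-0.01,0],[0,0,0]]]}}

```text
clock: 16.75
position: [0.5678, -0.0546, 0.0729]
tcp_rot: [3.136, 0.001, 2.885]
wrist_force: [-0.0, 13.8, 1.8]
width: -0.002
```

```bash
python3 st2.py 70|tail -2
```

```text
local mm [ 0.55 71.94 72.93] F local [-3.53 13.35]
M perp 4.432
```

>>> {"api": "arm_command", "payload": {"targets": [[0.0,[0,0,0],[0,0,0]]]}}

```text
clock: 16.85
position: [0.5678, -0.0546, 0.0729]
tcp_rot: [3.136, 0.001, 2.885]
wrist_force: [-0.7, 12.3, 1.1]
width: -0.002
```

```bash
python3 st2.py 70|tail -2
```

```text
local mm [ 0.58 71.93 72.95] F local [-3.76 11.71]
M perp 4.205
```

>>> {"api": "arm_command", "payload": {"targets": [[0.0,[0,-0.007,0],[0,0,0]]]}}

```text
clock: 16.95
position: [0.5678, -0.0547, 0.0729]
tcp_rot: [3.136, 0.001, 2.885]
wrist_force: [0.6, 14.0, 1.5]
width: -0.002
```

```bash
python3 st2.py 70|tail -2
```

```text
local mm [ 0.55 71.75 72.92] F local [-2.96 13.75]
M perp 4.609
```

The push is now 13.7 N, about 4.5 N above free sliding, so I stop here. I back off, lift clear and look.

>>> {"api": "arm_command", "payload": {"targets": [[0.0,[0,0.05,0],[0,0,0]],[0.0,[0,0.2,0],[0,0,0]],[0.0,[0,0.2,0],[0,0,0]],[0.0,[0,0.05,-0.1],[0,0,0]],[0.0,[0,0,-0.4],[0,0,0]],[0.0,[0,0,-0.5],[0,0,0]],[0.0,[0,0.3,-0.5],[0,0,0]],[0.0,[0,0.7,-0.5],[0,0,0]],[0.0,[0,0.8,0],[0,0,0]],[0.0,[0,0.8,0],[0,0,0]],[0.0,[0,0.8,0],[0,0,0]],[0.0,[0,0.8,0],[0,0,0]],[0.0,[0,0.5,0],[0,0,0]],[0.0,[0,0,0],[0,0,0]],[0.0,[0,0,0],[0,0,0]]]}}

```text
clock: 18.45
position: [0.6327, 0.1935, 0.1726]
tcp_rot: [-3.141, -0.0, 2.886]
wrist_force: [-0.5, -0.7, 0.0]
width: -0.002
```

Run:
```python
from h import *
print(sense()["wrist_force"])
t=grab_frame("top");s=grab_frame("side");pickle.dump(t,open("top2.pkl","wb"))
q=[.549,-.124,-.257]
print("push face should be at y=",71.75-11, "jaw front", 71.75-11-54)
it=[(q,box(-22,22,50.8,60.8,92),(0,255,255))]
c=lambda f,u,v,w,h,k:cv2.resize(f["img"][v:v+h,u:u+w],None,fx=k,fy=k,interpolation=cv2.INTER_CUBIC)
a=np.hstack([c(t,335,175,110,100,4)[:300],overlay(s,[],(260,150,90,75),4)])
cv2.imwrite("pics/final.png",np.vstack([a[:,:800],np.hstack([cv2.resize(t["img"],(400,300)),cv2.resize(s["img"],(400,300))])]))
```

```text
[-0.52532939 -0.67516575  0.03586852]
push face should be at y= 60.75 jaw front 6.75
```

View pics/final.png

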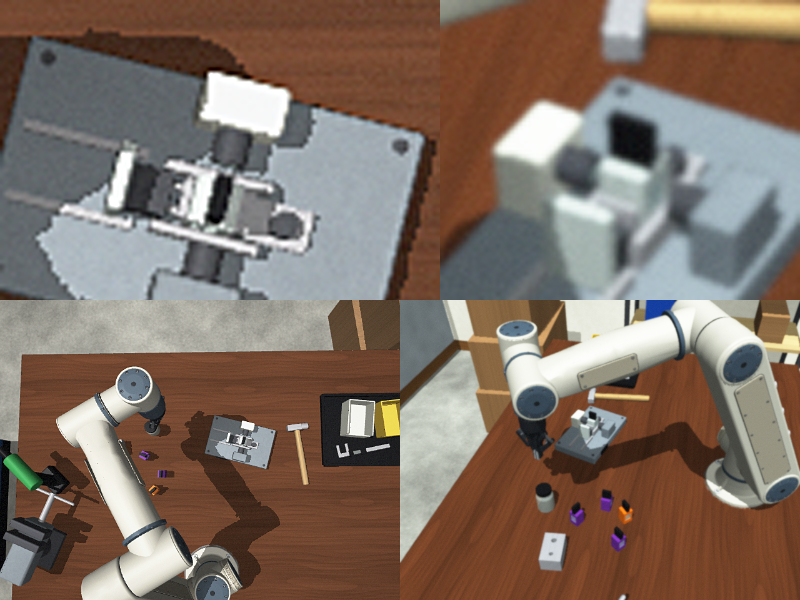

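The final picture shows the cell upright at (215,195), with the jaw behind it and the stop ahead of it. The jar, block, mallet and look-alikes are where they started, and the arm is clear.

```bash
python3 -c "
from h import *
print(hand_in())"
```

```text
the job is handed in; nothing more can be done
None
```

I put the aluminium cell into the bay, let go of it, and pushed the clamp slide up until the jaw held the cell against the stop. The job was handed in at about 18.5 s of the 72 s, with the robot touching nothing.

**Placing:** I gripped the cell by its tab and lowered it between the cheeks with about 1 N or less of side force. I let go only once it was touching the deck. The camera then showed it upright.

**Clamping:** The slide moved freely at about 9.2 N, and I stopped pushing at about 13.7 N. That puts about 4.5 N on the cell, with the jaw pressed in about 1.4 mm of its 3 mm.

**Last checks:**
- The final pictures show the cell upright between the jaw and the stop.
- The bystanders and look-alike cells were where they started, as far as I could see.

**Doubts:**
- The force readings varied by about 0.5 N, so the clamping force is only good to about that much.
- My first estimate of the bay along y was about 8 mm off because I had taken the beam line for the bay. I corrected it before lowering the cell.
- The two cameras disagreed by 1–2 mm on where the meter was, but the cell went in cleanly.

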